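# Shim the tile press and hold it shut

### The job

Two blue tile presses stand open; only one opens wide enough for the orange spacer. Take the spacer gently by its upright grip, slide its foot in squarely and centrally under the raised tile of that press until the grip stands just in front of the tile's edge, and let go. Then press that tile down flush onto the spacer, firmly but not hard, and finish while still holding it pressed; do not press the other tile, and leave the dish and the tape roll where they are.

Things in the scene. Friction and masses are not known exactly. Their poses are not given: they have to be found in the camera images.
- wide_press: The fixed tile press that opens wide: blue frame, 107 mm deep (x), 124 mm wide (y), open at its front (-x). Origin: on the worktop, middle of the frame; x points to its back, where the tile's hinge line lies (along y, 45 mm behind the origin, 30 mm up). No floor: the spacer slides on the worktop between two side rails (8 mm high, 90 mm apart, front ends 50 mm before the origin).
- wide_press_tile (a joint): Angle of the wide press's white tile (90 mm from hinge to front edge, 90 wide, 8 thick). 0: lifted by its spring, sloping up to the front at 0.19 rad; gap below it 47 mm at the front edge, 40 mm at 36 mm behind it. Grows as it is pressed down: 0.19 is level (underside 30 mm up, flush on the spacer; front edge 45 mm before the press's origin, 3 mm further out than raised); 0.28 lower stop.
- press_point (a point): Where to press: on the wide press's tile, top face, 25 mm behind the front edge, on the middle line, over the spacer's foot once home. Tile level: 38 mm above the worktop, 20 mm before the press's origin; raised: 12 mm higher. The spring takes 1 to 3 N here; then the tile meets the spacer and stops hard. At least 3 N must reach the spacer; 10 to 20 N in all is right, over 60 N cracks the tile.
- low_press: The other fixed press, same blue frame and white tile but set low: the gap under its tile is only 19 mm at the front edge, too narrow for the spacer (tile top 27 mm up there, hinge cheeks 26 mm). Origin on the worktop at the middle of the frame, x to its back.
- low_press_tile (a joint): Angle in rad of the low press's tile: 0 lifted by its spring, 0.1 pressed down. Not to be pressed.
- spacer: Loose orange spacer, 0.1 to 0.16 kg. Foot 68 (x) by 50 (y) by 30 mm high; on its back part an upright grip, x -34 to -8 mm, 14 mm thick (y), top 90 mm up; the 42 mm of foot ahead of it (+x) go under the tile. Origin: centre of the underside. Home: x along the press's x, on its middle line, origin about 43 mm before the press's origin (grip 6 mm before the tile's edge).
- spacer_grip (a point): Where to take the spacer: on the upright grip, 72 mm above the spacer's underside, 21 mm behind its origin; axes as the spacer's; the grip is 14 mm thick along y. Hollow: a grip of more than 35 N a finger cracks it; 10 N carries it.
- petri_dish: Clear round dish, 68 mm wide, 14 mm high, bystander. Origin: centre of its underside.
- tape_roll: Green tape roll lying flat, 68 mm wide, 19 mm high, bystander. Origin: centre of its underside.
There are look-alikes about, which are no part of the job. Several things look just like the spacer: the one meant starts farthest to the robot's left.

How it is judged:
By the outcome, as a careful person would: the job done as asked, in the order asked, and still so for the second after the job is handed in, while the arm keeps its last pose, push and grip.
It also fails if it takes over 54 s, if anything falls off the work surface, if the arm or the gripper's body presses on something with over 40 N, if the wrist force passes 120 N, or if a joint passes its speed limit or range.

### The arm

A 6-joint arm with a two-finger parallel gripper is mounted at the origin on the work surface; the furniture and walls round the work are solid. World frame = base frame: x ahead of the robot, y to its left, z up, the work surface at z = 0. Lengths are in m, angles in rad, forces in N, time in s.
With the tool pointing down it reaches from about 0.3 to 0.775 m from the base axis. Payload 14.6 kg.
Tool frame: the origin (TCP) lies between the finger pads; the fingertips stand 22 mm ahead of it and the grasp point (between the pads) lies 3 mm ahead of it; z points along the fingers, y is the line along which they close (so a half turn about z gives the same grasp; the last joint's range is limited). The gripper opens to 94 mm and grips with 3 to 60 N. Pads are 16 mm wide; open, the fingers measure 119 mm over their backs; the gripper's body (75 mm by 177 mm) begins 78 mm behind the grasp point.
Start: joints at [-1.202, 0.3, 1.521, -0, 1.321, -0.067], TCP at [0.232, -0.499, 0.227] pointing down, gripper open.
Joint ranges: [-3.03, 3.03], [-0.79, 2.21], [0.23, 2.52], [-1.04, 4.18], [0, 3.07], [-2.55, 2.55]. Speed limits (rad/s): [2.22, 2.22, 2.57, 3.14, 3.14, 3.14].

### API

Orientations are given as a 3x3 rotation matrix whose columns are the frame's x, y, z axes.
In Python, from station import * gives the robot as it stands.
- The arm moves only by the tool step_arm, never from a script. Its argument "plan" is a list that holds one entry, the list of rows, each a list of 4 numbers: the shift along the tool's x, y, z normalised to -1 to 1, where 1 is 300 mm, then the turn about the tool's z normalised to -1 to 1, where 1 is pi rad. In form: [[[tx, ty, tz, turn], ...]]. A call has 1 to 5 rows; each row is the pose to reach, as a shift and turn from the pose commanded when the call began, along the tool's axes at that moment, turning the shorter way round; what a row does not reach only later rows make up. A row lasts 1/8 s, in which the tool goes at most 62.5 mm and 10.7 degrees, less where a joint would pass 70% of its speed; a pose out of reach is approached as far as the arm can. A call with a number of a shift or a turn outside -1 to 1 is refused whole. A call with a gripper value outside its range is refused whole. "gripper" is the closure, from 0 (fully open) to 1 (shut), set as the call begins (left out, the last holds). The fingers move at their own pace and stop on an object; "squeeze" is the grip in N (left out, the last holds). Time passes only in rows, so rows that repeat a pose let the fingers close. It gives the time, the measured TCP pose, the force, the opening and the grip force at its end, in the units of the state.
- get_obs(): the state, without advancing time (a new reading comes with each control period).
- grab_frame(name): name is "scene" or "top" or "wrist"; returns (picture, depth): 480x640x3 uint8, red, green, blue; 480x640 float32, m along the optical axis (not along the pixel's ray), 0 where there is no reading.
- calibration(name): a dict with "fx", "fy", "cx", "cy" (pixels), "position" and "attitude" of the camera in the world. Camera axes: x right, y up, looking along -z (the intrinsics and any distortion apply to the point x, -y, -z); pixel columns grow to the right and rows downward; lengths in m; the calibration is good to about 2 mm. A picture is of the moment at which its call begins: read the wrist's pose just before it. calibration takes no time and is no camera call; for the wrist camera it gives the pose at the moment of the call.
- hand_in(): hands the job in; it is judged then, once.
The state is a dict: "clock": time; "q": joint angles; "qd": joint speeds; "joint_efforts": joint torques, N m; "ee_pos": TCP position; "orientation": TCP orientation; "ft_force": force on the tool from outside, world axes, zero at the start; "moment": the same for the moment, N m; "gripper_width": finger opening in m; "gripper_force": force on a finger pad.
Only numpy, scipy, OpenCV 4.12 (cv2) and the standard library are available. Lean on these libraries where they do the work, as an engineer would, in place of code of your own. Each camera call takes 0.05 s, during which the arm holds its last target. There are 200 camera calls.

## Working session

There is one attempt and no reset: what is moved stays moved. The work goes in short steps, Python scripts to look and compute and a tool call to move; the robot and the scene stay as the last step left them, time stands still between calls to the robot, and variables do not carry over. Pictures are saved under pics/ and viewed, at most 10 in all, crops included, and the job is handed in when it is done.

Besides the shell and the picture viewer there is one more tool, called after "Call:" by a JSON object that holds its "method" and its "body". step_arm: Moves the arm, as the interface text tells. Its arguments: {"type":"object","properties":{"plan":{"type":"array"},"gripper":{"type":"number"},"squeeze":{"type":"number"}},"required":["plan"]}

```bash
mkdir -p pics; cat > h.py <<'E'
from station import *
import numpy as np, cv2
def cloud(n):
    c=calibration(n); p,d=grab_frame(n)
    v,u=np.mgrid[0:480,0:640]
    P=np.stack([(u-c['cx'])/c['fx']*d,-(v-c['cy'])/c['fy']*d,-d],-1)
    W=P@np.array(c['attitude']).T+np.array(c['position'])
    W[d==0]=np.nan
    return p,d,W
E
python3 - <<'E'
from h import *
print(calibration('top'));print(calibration('scene'))
for n in('top','scene'):
    p,d,W=cloud(n); np.savez('/tmp/'+n,p=p,W=W); cv2.imwrite(f'pics/{n}0.png',p[:,:,::-1])
    print(n,(d==0).mean())
print(get_obs())
E
```

```text
{'fx': 486.9441098279594, 'fy': 486.9441098279594, 'cx': 320.10311756557, 'cy': 233.9578918476444, 'position': array([0.45483363, 0.2022911 , 0.92447937]), 'attitude': array([[-0.00972182,  0.98978699, -0.14222234],
       [-0.99974496, -0.00672165,  0.02156022],
       [ 0.02038406,  0.14239567,  0.9895999 ]])}
{'fx': 554.189218090817, 'fy': 554.189218090817, 'cx': 324.176933904307, 'cy': 241.08424039023987, 'position': array([-0.10500835,  0.69901813,  0.45263789]), 'attitude': array([[-0.5906611 ,  0.31821174, -0.74152596],
       [-0.80666349, -0.20969788,  0.55255843],
       [ 0.02033416,  0.92453669,  0.38055018]])}
top 0.003919270833333334
scene 0.16007486979166666
{'clock': 0.1, 'q': array([-1.20160421e+00,  3.00422906e-01,  1.52153172e+00,  2.85223453e-05,
        1.32071359e+00, -6.65495536e-02]), 'qd': array([ 0.00191913, -0.0008948 , -0.00088037, -0.00011785,  0.00058795,
        0.00034471]), 'joint_efforts': array([ 9.98416290e-04, -5.32648587e+01, -3.53286052e+01,  7.09248637e-02,
        2.35428015e-02, -3.99971930e-05]), 'ee_pos': array([ 0.23209431, -0.49838632,  0.22693364]), 'orientation': array([[ 9.06560248e-01,  4.22076280e-01, -3.62355693e-04],
       [ 4.22076424e-01, -9.06559687e-01,  1.01305994e-03],
       [ 9.90915055e-05, -1.07134166e-03, -9.99999421e-01]]), 'ft_force': array([-0.08859223,  0.26110434, -0.58430682]), 'moment': array([-0.0213395 ,  0.0008627 ,  0.01075545]), 'gripper_force': 0.0, 'gripper_width': 0.09381723579989067}
```

View pics/top0.png

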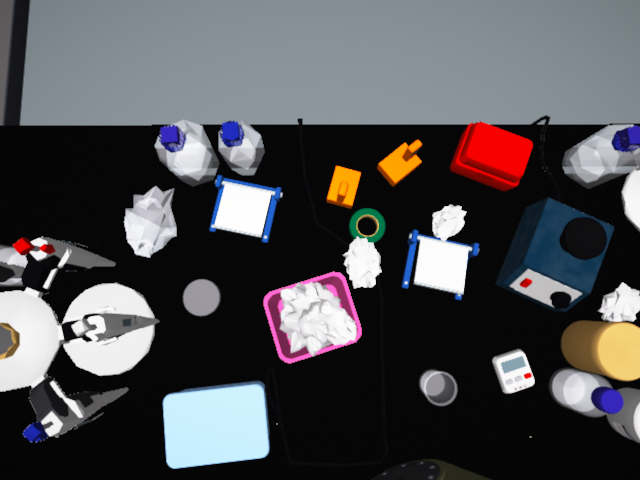

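View pics/scene0.png

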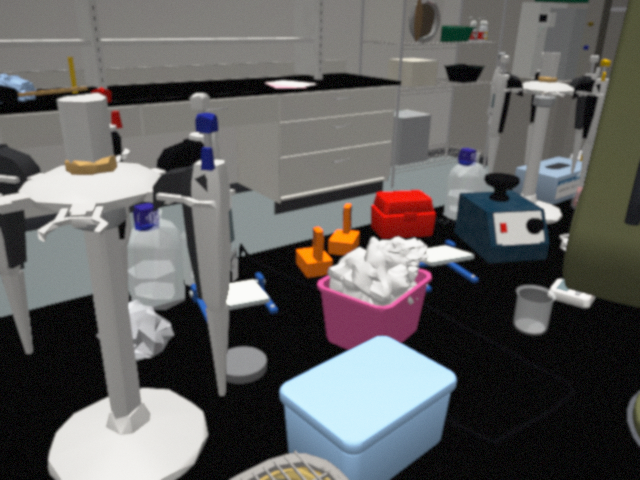

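Top picture: the orange spacer candidates are at (343,187) and (400,163). The one at (343,187) is farther to the robot's left (image left is +y). The presses are at (247,208) and (442,263), the tape roll at (367,225), and the dish is probably the disc at (201,297). I'll confirm with an enlarged crop and measure heights.

```bash
python3 - <<'E'
from h import *
D=np.load('/tmp/top.npz');p,W=D['p'],D['W']
c=p[110:310,190:500]; cv2.imwrite('pics/crop0.png',cv2.resize(c[:,:,::-1],None,fx=2.55,fy=2.55,interpolation=cv2.INTER_CUBIC))
hsv=cv2.cvtColor(p,cv2.COLOR_RGB2HSV)
def comps(m,name,lo=80):
    n,l,s,ce=cv2.connectedComponentsWithStats(m.astype(np.uint8))
    for i in range(1,n):
        if s[i,4]>lo:
            P=W[l==i];P=P[~np.isnan(P).any(1)]
            if len(P)<lo: continue
            r=cv2.minAreaRect((P[:,:2]*1000).astype(np.float32))
            print(name,ce[i].round(),s[i,4],'med',np.median(P,0).round(3),'z',np.percentile(P[:,2],[5,50,95]).round(3),'rect',np.round(r[0]),np.round(r[1]),round(r[2],1))
H,S,V=hsv[...,0],hsv[...,1],hsv[...,2]
comps((H>8)&(H<20)&(S>200)&(V>150),'orange')
comps((H>105)&(H<125)&(S>150)&(V>60),'blue',30)
comps((H>60)&(H<95)&(S>150)&(V>40),'green')
m=np.zeros((480,640),bool)
for u0,u1,v0,v1 in((205,290,170,245),(400,485,225,300)):
    m[:]=0;m[v0:v1,u0:u1]=1
    t=m&(S<60)&(V>200)
    comps(t,'tile',300)
    n,l,s,ce=cv2.connectedComponentsWithStats(t.astype(np.uint8)); i=1+np.argmax(s[1:,4])
    P=W[l==i];P=P[~np.isnan(P).any(1)]
    A=np.c_[P[:,:2],np.ones(len(P))];k=np.linalg.lstsq(A,P[:,2],rcond=None)[0]
    print('plane',k.round(4),'slope',np.hypot(*k[:2]).round(3),'updir',np.degrees(np.arctan2(k[1],k[0])).round(1))
m[:]=0;m[270:325,175:225]=1
comps(m&(V>90),'dish')
E
```

```text
orange [401. 161.] 940 med [0.721 0.029 0.03 ] z [0.025 0.03  0.09 ] rect [725.  27.] [55. 77.] 38.8
orange [343. 187.] 306 med [0.663 0.141 0.03 ] z [0.001 0.03  0.09 ] rect [679. 137.] [52. 73.] 74.0
blue [230. 133.] 360 med [0.74  0.334 0.141] z [0.116 0.141 0.144] rect [767. 351.] [93. 35.] 33.4
blue [169. 136.] 344 med [0.726 0.43  0.163] z [0.137 0.163 0.166] rect [753. 461.] [114.  35.] 51.6
blue [627. 138.] 500 med [ 0.723 -0.325  0.157] z [0.135 0.157 0.166] rect [ 724. -330.] [36. 30.] 9.6
blue [248. 203.] 818 med [0.651 0.291 0.008] z [-0.001  0.008  0.025] rect [638. 330.] [131. 110.] 77.7
blue [411. 256.] 457 med [0.545 0.013 0.008] z [0.001 0.008 0.044] rect [532.  -6.] [ 58. 107.] 77.7
blue [469. 248.] 142 med [ 0.555 -0.099  0.036] z [0.006 0.036 0.046] rect [560. -90.] [64. 25.] 50.1
blue [458. 297.] 34 med [ 0.465 -0.076  0.006] z [-0.     0.006  0.01 ] rect [465. -77.] [14. 10.] 78.4
blue [607. 400.] 635 med [ 0.301 -0.264  0.138] z [0.12  0.138 0.141] rect [ 278. -291.] [101.  37.] 44.9
blue [ 33. 433.] 245 med [0.321 0.501 0.373] z [0.001 0.373 0.375] rect [271. 603.] [ 34. 246.] 22.2
green [367. 224.] 545 med [0.605 0.089 0.019] z [0.004 0.019 0.021] rect [603.  92.] [70. 64.] 87.1
tile [243. 209.] 2290 med [0.633 0.328 0.023] z [0.017 0.023 0.027] rect [635. 328.] [102.  93.] 77.3
plane [-0.09   -0.0011  0.08  ] slope 0.09 updir -179.3
tile [442. 260.] 2692 med [ 0.53  -0.04   0.045] z [0.024 0.045 0.054] rect [542. -44.] [101. 130.] 80.3
plane [-0.2583  0.0543  0.1831] slope 0.264 updir 168.1
dish [201. 297.] 1078 med [0.47  0.404 0.013] z [0.01  0.013 0.015] rect [469. 405.] [67. 69.] 46.7
```

View pics/crop0.png

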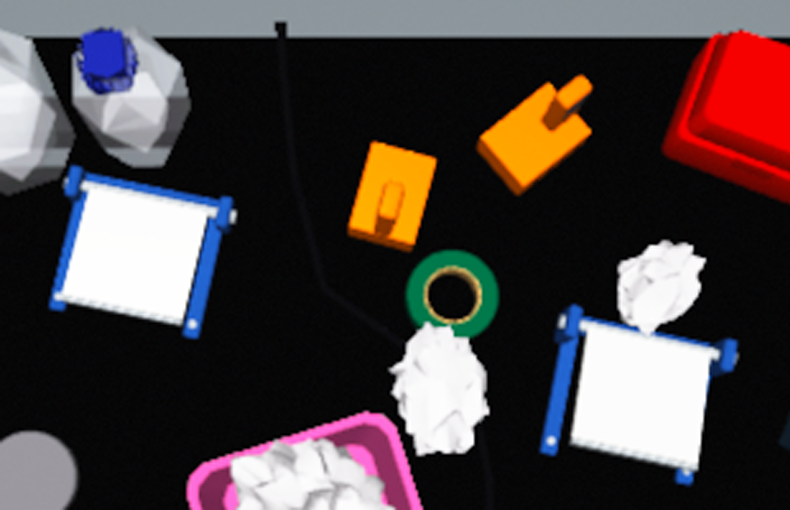

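Crop: the spacer meant is the left one, at crop (392,195) (top image (343,187)). It is farthest to +y, and its grip stands at its near end. The right press (442,263) has its tile at about 0.054 m with a slope of about 0.19, so it is the wide one. The left press's tile is only 17–27 mm up. Next come exact poses and obstacle heights.

```bash
cat >> h.py <<'E'
def rect(P):
    (c,s,a)=cv2.minAreaRect((P[:,:2]*1000).astype(np.float32)); return np.round(c,1),np.round(s,1),round(a,1)
E
python3 - <<'E'
from h import *
D=np.load('/tmp/top.npz');p,W=D['p'],D['W']
hsv=cv2.cvtColor(p,cv2.COLOR_RGB2HSV);H,S,V=[hsv[...,i].astype(int) for i in range(3)]
og=(H>8)&(H<20)&(S>200); og[:,375:]=0; Z=W[...,2]
ft=W[og&(Z>.026)&(Z<.033)];gt=W[og&(Z>.085)]
print('foot',rect(ft),len(ft),'grip top',rect(gt),len(gt))
m=np.zeros(og.shape,bool);m[236:300,405:485]=1
P=W[m&(S<60)&(V>200)]
a=np.radians(-12.)
P=P[~np.isnan(P).any(1)]
# robust plane
k=None;Q=P
for _ in range(5):
    A=np.c_[Q[:,:2],np.ones(len(Q))];k=np.linalg.lstsq(A,Q[:,2],rcond=None)[0]
    r=P[:,2]-np.c_[P[:,:2],np.ones(len(P))]@k; Q=P[abs(r)<.003]
print('plane',k.round(3),np.hypot(*k[:2]).round(3),np.degrees(np.arctan2(-k[1],-k[0])).round(1),'tile',rect(Q),len(Q),'z',np.percentile(Q[:,2],[1,99]).round(4))
b=(H>100)&(H<128)&(S>120)&(V>50)
for n,u0,u1 in(('railL',400,425),('railR',450,485)):
    m[:]=0;m[225:302,u0:u1]=1
    R=W[m&b&(Z>.005)&(Z<.0105)];vx,vy,x0,y0=cv2.fitLine((R[:,:2]*1000).astype(np.float32),cv2.DIST_HUBER,0,.01,.01).ravel()
    print(n,len(R),rect(R),'yaw',np.degrees(np.arctan2(vy,vx)).round(1),'pt',x0.round(1),y0.round(1))
    C=W[m&b&(Z>.035)];print(' cheek',C[:,:].mean(0).round(4),len(C),C[:,2].max().round(3),rect(C))
# obstacle height map, 4cm cells
print('max height mm; rows x from .80 down, cols y .30..-.26')
for x in np.arange(.78,.22,-.04):
    print('%.2f'%x,*['%4d'%(1000*np.nanmax(np.r_[0,Z[(abs(W[...,0]-x)<.02)&(abs(W[...,1]-y)<.02)]])) for y in np.arange(.30,-.27,-.04)])
E
```

```text
foot (array([677.1, 136.6]), array([49.7, 68.7]), 73.9) 174 grip top (array([657.2, 142.9]), array([14.3, 25.6]), 73.5) 76
plane [-0.193  0.043  0.149] 0.198 -12.6 tile (array([524.2, -38.4]), array([97.7, 89.6]), 77.1) 2218 z [0.0358 0.0561]
railL 265 (array([537.4,  13.4]), array([ 26.1, 107.1]), 70.9) yaw -13.5 pt 528.8 13.6
 cheek [0.5781 0.0098 0.0429] 72 0.047 (array([578.2,   9.2]), array([ 9.5, 23.2]), 77.0)
railR 55 (array([517.9, -84.8]), array([112.2,  34.9]), 2.6) yaw -5.1 pt 504.3 -79.1
 cheek [ 0.5528 -0.1013  0.0426] 78 0.047 (array([ 553. , -102.1]), array([10.1, 24.2]), 75.6)
max height mm; rows x from .80 down, cols y .30..-.26
0.78  136    6   16    4    4    4    5   27    4    4   88   89   83    3   19
0.74  137    3   10    3    4    5   33   93   31   81   89   89   89   84   11
0.70  111    5   10    4   33   32   33   35   32   79   89   89   89    7   11
0.66   26   29   11   32   93   32    4    4    4    9   13   69   85    4    7
0.62   30   11    4   10   33   23   23    4   28   39   31    4  106  109  109
0.58   31   10    4   10   21   34   22   47   44   41   46    5  109  156  155
0.54    4    5    5    4   37   44   32   51   51   49   47  107  109  155  154
0.50    6  108  124  127   98   43   33   56   57   57   45  105  109  109  109
0.46   93  114  149  154  149    4   11    5   55   57    8    5   76  104  109
0.42    4  134  154  155  151   97   10    4    6    4    5    5    7    5  124
0.38    4   97  122  140  141    4   11    6    4    6    5   14   21    4  126
0.34   90   51   93    5    4    4   11   59   62   62    5   23   24   20  125
0.30   93   90    4    4    5    4   10   63   62   61    5   23   24   97  143
0.26   93   90    4    5    5    5   11  300  315    5    6    6    5    6  132
0.22   92   91    4    5    6  224  262  292    4    5    5    5    6    5    6
```

Call:
{"method": "step_arm", "body": {"plan": [[[0, 0, -0.2, 0.05], [0.1, -0.06, -0.3, 0.11], [0.27, -0.165, -0.3, 0.17], [0.44, -0.27, -0.3, 0.228], [0.6, -0.37, -0.3, 0.228]]], "gripper": 0}}

```text
clock: 0.72
ee_pos: [0.349, -0.3204, 0.3172]
orientation: [[0.96, -0.28, -0.0], [-0.28, -0.96, 0.0], [-0.0, -0.0, -1.0]]
ft_force: [0.6, -0.9, -0.2]
gripper_width: 0.094
gripper_force: 0.0
```

```bash
cat >> h.py <<'E'
def to(x,y,z,yaw):
    o=get_obs();R=o['orientation'];d=R.T@(np.array([x,y,z])-o['ee_pos'])
    cy=np.degrees(np.arctan2(R[1,0],R[0,0]))
    print('at',o['ee_pos'].round(4),'yaw',cy.round(2),'t',o['clock'],'F',o['ft_force'].round(1),'w',o['gripper_width'],o['gripper_force'])
    print('shift',(d/.3).round(4),'rows',(np.linalg.norm(d)/.0625).round(1),'turn',((cy-yaw)/180).round(4))
E
python3 -c "
from h import *
to(.657,.143,.2,-16.1)"
```

```text
at [ 0.349  -0.3204  0.3172] yaw -16.28 t 0.725 F [ 0.6 -0.9 -0.2] w 0.09399464110057307 0.0
shift [ 0.5524 -1.7706  0.3909] rows 9.1 turn -0.001
```

Call:
{"method": "step_arm", "body": {"plan": [[[0.06, -0.19, 0, 0], [0.12, -0.38, 0, 0], [0.18, -0.57, 0, 0], [0.24, -0.76, 0, 0], [0.3, -0.95, 0, 0]]]}}

```text
clock: 1.35
ee_pos: [0.5146, -0.0711, 0.3173]
orientation: [[0.961, -0.277, -0.0], [-0.277, -0.961, -0.0], [-0.0, 0.0, -1.0]]
ft_force: [1.0, -1.2, -0.0]
gripper_width: 0.0941
gripper_force: 0.0
```

```bash
python3 -c "
from h import *
to(.657,.143,.2,-16.1)"
```

```text
at [ 0.5146 -0.0711  0.3173] yaw -16.07 t 1.35 F [ 1.  -1.2 -0. ] w 0.09407954882342667 0.0
shift [ 0.2587 -0.8174  0.3909] rows 4.5 turn 0.0002
```

Call:
{"method": "step_arm", "body": {"plan": [[[0, 0, 0, 0]]]}}

```text
clock: 1.48
ee_pos: [0.5149, -0.0701, 0.3166]
orientation: [[0.962, -0.272, -0.001], [-0.272, -0.962, 0.001], [-0.001, -0.0, -1.0]]
ft_force: [-0.0, -1.3, 0.2]
gripper_width: 0.0939
gripper_force: 0.0
```

```bash
python3 - <<'E'
from h import *
p,d,W=cloud('wrist');np.savez('/tmp/w1',p=p,W=W);cv2.imwrite('pics/w1.png',p[:,:,::-1]);to(.657,.143,.2,-16.1)
E
```

```text
at [ 0.5142 -0.0718  0.3168] yaw -15.91 t 1.525 F [ 0.2 -0.7 -0.7] w 0.09367099863289163 0.0
shift [ 0.2622 -0.8191  0.3887] rows 4.5 turn 0.0011
```

View pics/w1.png

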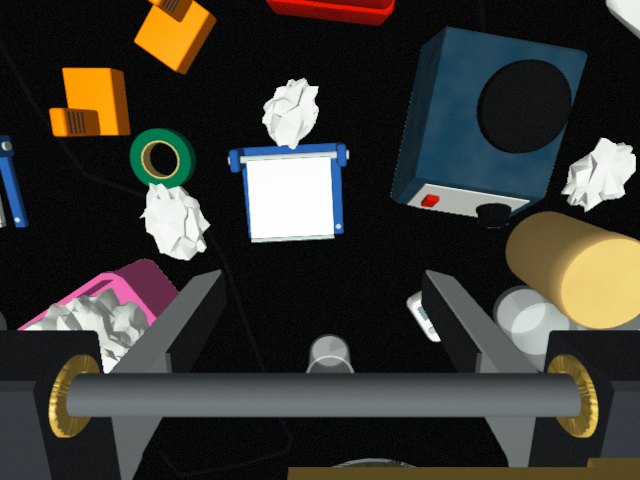

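The wrist picture shows the wide press at (292,195) with its tile's front edge at row 240. The target spacer is at (92,102), and the paper ball at (175,220) is to be avoided.

```bash
python3 - <<'E'
from h import *
D=np.load('/tmp/w1.npz');p,W=D['p'],D['W'];Z=W[...,2]
hsv=cv2.cvtColor(p,cv2.COLOR_RGB2HSV);H,S,V=[hsv[...,i].astype(int) for i in range(3)]
m=np.zeros(H.shape,bool);m[162:246,235:350]=1
P=W[m&(S<60)&(V>170)];P=P[~np.isnan(P).any(1)];Q=P
for _ in range(5):
    k=np.linalg.lstsq(np.c_[Q[:,:2],np.ones(len(Q))],Q[:,2],rcond=None)[0]
    Q=P[abs(P[:,2]-np.c_[P[:,:2],np.ones(len(P))]@k)<.003]
print(k.round(3),np.degrees(np.arctan2(-k[1],-k[0])).round(1),rect(Q),Q[:,2].max().round(4))
a=np.radians(-12.8);u=np.array([np.cos(a),np.sin(a)]);v=np.array([-u[1],u[0]])
print('front',np.percentile(Q[:,:2]@u,[0,.5,2]).round(4),'sides',np.percentile(Q[:,:2]@v,[.5,99.5]).round(4))
b=(H>100)&(H<128)&(S>120)&(V>50);m[:]=0;m[138:246,225:355]=1
for w in(m&b&(Z>.035),m&b&(Z>.004)&(Z<.011)):
  B=W[w][:,:2];print('blue u',np.percentile(B@u,[1,50,99]).round(4),'v',np.percentile(B@v,[1,99]).round(4),len(B))
og=(H>8)&(H<20)&(S>200);og[:,135:]=0
print('foot',rect(W[og&(Z>.026)&(Z<.033)]),'grip',rect(W[og&(Z>.085)]))
E
```

```text
[-0.187  0.041  0.146] -12.5 (array([522.5, -36.5]), array([89.8, 84. ]), 76.8) 0.0564
front [0.4756 0.4763 0.4775] sides [0.0358 0.1243]
blue u [0.5303 0.5624 0.5743] v [0.0187 0.1412] 433
blue u [0.4697 0.5476 0.5742] v [0.0233 0.1364] 1591
foot (array([678.3, 136.3]), array([51.8, 67.5]), 73.8) grip (array([657.2, 142.1]), array([14.4, 25.1]), 73.6)
```

Call:
{"method": "step_arm", "body": {"plan": [[[0.06, -0.19, 0, 0], [0.12, -0.38, 0, 0], [0.18, -0.57, 0, 0], [0.22, -0.7, 0.1, 0], [0.26, -0.815, 0.2, 0]]]}}

```text
clock: 2.15
ee_pos: [0.6572, 0.1401, 0.2565]
orientation: [[0.961, -0.278, -0.0], [-0.278, -0.961, -0.0], [0.0, 0.0, -1.0]]
ft_force: [-0.1, -0.7, 0.4]
gripper_width: 0.0938
gripper_force: 0.0
```

```bash
python3 -c "
from h import *
to(.657,.143,.15,-16.1)"
```

```text
at [0.6572 0.1401 0.2565] yaw -16.13 t 2.15 F [-0.1 -0.7  0.4] w 0.09375701520072598 0.0
shift [-0.0032 -0.0093  0.3551] rows 1.7 turn -0.0002
```

Call:
{"method": "step_arm", "body": {"plan": [[[-0.002, -0.008, 0.18, 0], [-0.002, -0.008, 0.36, 0], [-0.002, -0.008, 0.5, 0], [-0.002, -0.008, 0.605, 0], [-0.002, -0.008, 0.605, 0]]]}}

```text
clock: 2.78
ee_pos: [0.6555, 0.1411, 0.0737]
orientation: [[0.961, -0.278, -0.005], [-0.278, -0.961, -0.001], [-0.004, 0.002, -1.0]]
ft_force: [0.1, 0.6, 0.0]
gripper_width: 0.094
gripper_force: 0.0
```

```bash
python3 -c "
from h import *
to(.657,.1425,.075,-16.1)"
```

```text
at [0.6555 0.1411 0.0737] yaw -16.15 t 2.775 F [0.1 0.6 0. ] w 0.09400307613126425 0.0
shift [ 0.0035 -0.0058 -0.0042] rows 0.0 turn -0.0003
```

Within 2 mm. I'll close gently at 10 N.

Call:
{"method": "step_arm", "body": {"plan": [[[0.003, -0.005, -0.004, 0], [0.003, -0.005, -0.004, 0], [0.003, -0.005, -0.004, 0], [0.003, -0.005, -0.004, 0], [0.003, -0.005, -0.004, 0]]], "gripper": 1, "squeeze": 10}}

```text
clock: 3.4
ee_pos: [0.6579, 0.144, 0.0773]
orientation: [[0.961, -0.277, 0.0], [-0.277, -0.961, -0.0], [0.0, -0.0, -1.0]]
ft_force: [-0.2, -0.1, -0.1]
gripper_width: 0.0474
gripper_force: 0.0
```

Call:
{"method": "step_arm", "body": {"plan": [[[0, 0, 0, 0], [0, 0, 0, 0], [0, 0, 0, 0], [0, 0, 0, 0]]]}}

```text
clock: 3.9
ee_pos: [0.6579, 0.144, 0.0771]
orientation: [[0.961, -0.277, 0.0], [-0.277, -0.961, 0.0], [-0.0, -0.0, -1.0]]
ft_force: [-0.4, 0.0, 0.3]
gripper_width: 0.0136
gripper_force: 10.0
```

Call:
{"method": "step_arm", "body": {"plan": [[[0, 0, -0.08, 0], [0, 0, -0.18, 0], [0, 0, -0.3, 0], [0, 0, -0.4, 0], [0, 0, -0.4, 0]]]}}

```text
clock: 4.53
ee_pos: [0.6586, 0.1441, 0.1993]
orientation: [[0.961, -0.277, 0.004], [-0.277, -0.961, 0.001], [0.004, -0.002, -1.0]]
ft_force: [-0.1, -0.4, -2.0]
gripper_width: 0.0139
gripper_force: 10.0
```

```bash
python3 -c "
from h import *
to(.4097,-.011,.197,-12.8)"
```

```text
at [0.6586 0.1441 0.1993] yaw -16.07 t 4.525 F [-0.1 -0.4 -2. ] w 0.013907224742718724 9.999125450849533
shift [-0.6541  0.7265  0.0041] rows 4.7 turn -0.0182
```

Lifted, with about 1.5 N of load. Carrying it over at moderate speed.

Call:
{"method": "step_arm", "body": {"plan": [[[-0.05, 0.055, 0, 0], [-0.14, 0.155, 0, -0.006], [-0.24, 0.265, 0, -0.012], [-0.33, 0.365, 0, -0.018], [-0.42, 0.465, 0, -0.018]]]}}

```text
clock: 5.15
ee_pos: [0.4964, 0.0442, 0.1954]
orientation: [[0.975, -0.222, -0.002], [-0.222, -0.975, -0.0], [-0.002, 0.001, -1.0]]
ft_force: [0.4, -0.6, -1.1]
gripper_width: 0.0139
gripper_force: 10.0
```

```bash
python3 -c "
from h import *
to(.4097,-.011,.197,-12.8)"
```

```text
at [0.4964 0.0442 0.1954] yaw -12.81 t 5.15 F [ 0.4 -0.6 -1.1] w 0.013896416970471967 10.000083446502686
shift [-0.2409  0.2434 -0.0045] rows 1.6 turn -0.0001
```

Call:
{"method": "step_arm", "body": {"plan": [[[-0.09, 0.09, 0, 0], [-0.17, 0.17, 0, 0], [-0.24, 0.243, 0, 0], [-0.24, 0.243, 0, 0], [-0.24, 0.243, 0, 0]]]}}

```text
clock: 5.78
ee_pos: [0.4119, -0.0101, 0.1966]
orientation: [[0.975, -0.222, -0.001], [-0.222, -0.975, 0.0], [-0.001, -0.0, -1.0]]
ft_force: [-0.1, -0.2, -0.2]
gripper_width: 0.0139
gripper_force: 10.0
```

```bash
python3 -c "
from h import *
to(.4097,-.011,.0775,-12.8)"
```

```text
at [ 0.4119 -0.0101  0.1966] yaw -12.84 t 5.775 F [-0.1 -0.2 -0.2] w 0.013906415321604736 9.999782592058182
shift [-0.0064  0.0046  0.3969] rows 1.9 turn -0.0002
```

Call:
{"method": "step_arm", "body": {"plan": [[[-0.004, 0.003, 0.12, 0], [-0.004, 0.003, 0.24, 0], [-0.004, 0.003, 0.34, 0], [-0.004, 0.003, 0.392, 0], [-0.004, 0.003, 0.392, 0]]]}}

```text
clock: 6.4
ee_pos: [0.4102, -0.0104, 0.0784]
orientation: [[0.975, -0.221, -0.003], [-0.221, -0.975, 0.0], [-0.003, 0.0, -1.0]]
ft_force: [-0.3, -0.3, -1.1]
gripper_width: 0.0142
gripper_force: 10.0
```

Call:
{"method": "step_arm", "body": {"plan": [[[0, 0, 0, 0], [0, 0, 0, 0]]]}}

```text
clock: 6.65
ee_pos: [0.4108, -0.0108, 0.0801]
orientation: [[0.975, -0.222, 0.001], [-0.222, -0.975, -0.0], [0.001, -0.0, -1.0]]
ft_force: [0.5, 0.8, -0.6]
gripper_width: 0.0139
gripper_force: 10.0
```

```bash
python3 - <<'E'
from h import *
to(.4097,-.011,.0775,-12.8)
p,d,W=cloud('wrist');np.savez('/tmp/w2',p=p,W=W);cv2.imwrite('pics/w2.png',p[:,:,::-1])
p,d,W=cloud('top');np.savez('/tmp/t2',p=p,W=W)
E
```

```text
at [ 0.4108 -0.0108  0.0801] yaw -12.82 t 6.65 F [ 0.5  0.8 -0.6] w 0.013870169385544362 9.999924302101135
shift [-0.0035  0.0014  0.0087] rows 0.0 turn -0.0001
```

View pics/w2.png

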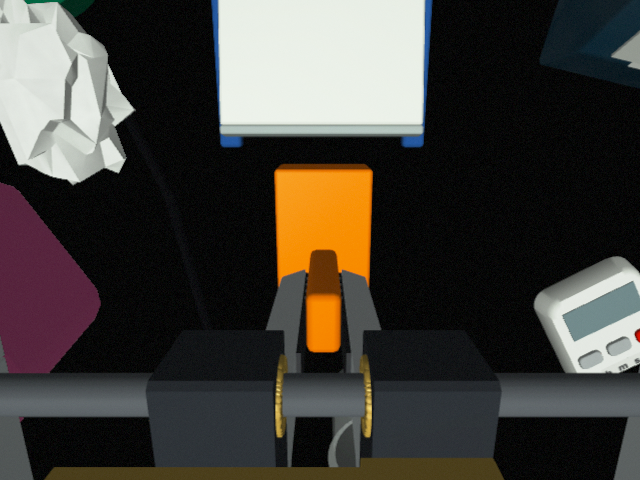

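The foot (275–372, rows 165–280) is square to the tile's front edge (220–423, row 130) and centred to within about 2 px. Now measuring the remaining travel from the same picture.

```bash
python3 - <<'E'
from h import *
a=np.radians(-12.8);u=np.array([np.cos(a),np.sin(a)]);v=np.array([-u[1],u[0]])
D=np.load('/tmp/w2.npz');p,W=D['p'],D['W'];Z=W[...,2]
hsv=cv2.cvtColor(p,cv2.COLOR_RGB2HSV);H,S,V=[hsv[...,i].astype(int) for i in range(3)]
og=(H>5)&(H<20)&(S>200)
F=W[og&(Z>.027)&(Z<.036)];G=W[og&(Z>.088)]
m=np.zeros(H.shape,bool);m[0:140,212:432]=1
T=W[m&(S<60)&(V>120)&(Z>.042)&(Z<.06)]
B=W[m&(H>100)&(H<128)&(S>120)&(Z>.003)&(Z<.011)]
m[:]=0;m[140:150,212:432]=1;B2=W[m&(H>100)&(H<128)&(S>120)&(V>60)]
for n,X in(('foot',F),('grip',G),('tile',T),('railtip',B2)):
    print(n,len(X),rect(X),'u',np.percentile(X[:,:2]@u,[.5,99.5]).round(4),'v',np.percentile(X[:,:2]@v,[.5,99.5]).round(4),'z',np.median(X[:,2]).round(4))
to(.4108,-.0108,.0772,-12.8)
E
```

```text
foot 9431 (array([432.7, -16.7]), array([50.2, 65. ]), 77.1) u [0.4001 0.4581] v [0.0548 0.1042] z 0.0337
grip 2120 (array([411.1, -11.4]), array([14.3, 26. ]), 76.4) u [0.3909 0.4161] v [0.073  0.0866] z 0.0932
tile 27297 (array([508.7, -33. ]), array([90. , 56.1]), 77.0) u [0.4756 0.531 ] v [0.0362 0.1246] z 0.0492
railtip 302 (array([475.7, -24.5]), array([115.7,   3.6]), 77.1) u [0.4676 0.4712] v [0.0239 0.139 ] z 0.0073
at [ 0.4107 -0.0109  0.08  ] yaw -12.83 t 6.75 F [-0.4  0.6 -1.5] w 0.014090889127121468 9.999865740537643
shift [ 0.0003 -0.0003  0.0094] rows 0.0 turn -0.0002
```

Call:
{"method": "step_arm", "body": {"plan": [[[0, -0.003, 0.008, 0], [0.04, -0.003, 0.008, 0], [0.09, -0.003, 0.008, 0], [0.14, -0.003, 0.008, 0], [0.167, -0.003, 0.008, 0]]]}}

```text
clock: 7.38
ee_pos: [0.4605, -0.0214, 0.0771]
orientation: [[0.975, -0.222, 0.0], [-0.222, -0.975, -0.0], [0.0, 0.0, -1.0]]
ft_force: [-0.1, -0.0, -0.9]
gripper_width: 0.014
gripper_force: 10.0
```

Call:
{"method": "step_arm", "body": {"plan": [[[0, 0, 0, 0], [0, 0, 0, 0]]]}}

```text
clock: 7.62
ee_pos: [0.4591, -0.0211, 0.077]
orientation: [[0.975, -0.222, -0.0], [-0.222, -0.975, 0.0], [-0.0, 0.0, -1.0]]
ft_force: [0.2, -1.0, -1.1]
gripper_width: 0.0139
gripper_force: 10.0
```

```bash
cat > m.py <<'E'
from h import *
import sys
a=np.radians(-12.9);u=np.array([np.cos(a),np.sin(a)]);v=np.array([-u[1],u[0]])
o=get_obs();print('tcp u v',(o['ee_pos'][:2]@u).round(4),(o['ee_pos'][:2]@v).round(4))
to(*o['ee_pos'],-12.9)
p,d,W=cloud('wrist');cv2.imwrite(f'pics/{sys.argv[1]}.png',p[:,:,::-1]);Z=W[...,2]
hsv=cv2.cvtColor(p,cv2.COLOR_RGB2HSV);H,S,V=[hsv[...,i].astype(int) for i in range(3)]
U,Vv=W[...,:2]@u,W[...,:2]@v
near=(U>.35)&(U<.56)&(Vv>.03)&(Vv<.13)
og=(H>5)&(H<20)&(S>200)&near
t=(S<60)&(V>120)&near&(Z>.03)&(Z<.06)
for n,w in(('foot',og&(Z>.025)&(Z<.036)),('grip',og&(Z>.086)),('tile',t)):
    X=W[w]
    if len(X)>20: print(n,len(X),rect(X),'u',np.percentile(U[w],[.5,99.5]).round(4),'v',np.percentile(Vv[w],[.5,99.5]).round(4),'z',np.percentile(X[:,2],[2,50,98]).round(4))
E
python3 m.py w3
```

```text
tcp u v 0.4523 0.082
at [ 0.4591 -0.0211  0.077 ] yaw -12.83 t 7.625 F [ 0.2 -1.  -1.1] w 0.013947010146569423 9.999923408031464
shift [0. 0. 0.] rows 0.0 turn 0.0004
foot 2180 (array([462.1, -22.7]), array([50.1, 25.2]), 77.0) u [0.4459 0.4679] v [0.0562 0.1058] z [0.029  0.0305 0.033 ]
grip 2082 (array([459.3, -21.9]), array([14.2, 26. ]), 77.6) u [0.4403 0.4652] v [0.0745 0.0881] z [0.0869 0.0901 0.0915]
tile 37147 (array([522.4, -37.6]), array([99.9, 84.8]), 77.1) u [0.4759 0.5597] v [0.0371 0.1256] z [0.0383 0.0462 0.0544]
```

Centred to within 0.1 mm, and still about 1.3 mm short. I'll nudge it forward, settle it and release.

Call:
{"method": "step_arm", "body": {"plan": [[[0.004, 0, 0, 0], [0.0045, 0, 0.002, 0], [0.0045, 0, 0.003, 0], [0.0045, 0, 0.003, 0]]]}}

```text
clock: 8.18
ee_pos: [0.4608, -0.0214, 0.0763]
orientation: [[0.975, -0.222, 0.0], [-0.222, -0.975, 0.0], [0.0, -0.0, -1.0]]
ft_force: [-0.0, -0.3, -0.1]
gripper_width: 0.0135
gripper_force: 10.0
```

```bash
python3 m.py w4
```

```text
tcp u v 0.4539 0.082
at [ 0.4608 -0.0214  0.0763] yaw -12.83 t 8.175 F [-0.  -0.3 -0.1] w 0.013531213985461702 10.000004768371582
shift [0. 0. 0.] rows 0.0 turn 0.0004
foot 1815 (array([462.8, -22.9]), array([50.3, 23.3]), 76.0) u [0.4472 0.4675] v [0.0561 0.1059] z [0.0282 0.0298 0.0338]
grip 2060 (array([460.9, -22.2]), array([14.2, 26.1]), 77.3) u [0.4418 0.4669] v [0.0745 0.0881] z [0.0866 0.0894 0.0908]
tile 37229 (array([522.3, -37.6]), array([99.9, 85. ]), 77.1) u [0.4759 0.5597] v [0.0371 0.1255] z [0.0383 0.0462 0.0543]
```

Call:
{"method": "step_arm", "body": {"plan": [[[0, 0, 0, 0], [0, 0, 0, 0], [0, 0, 0, 0], [0, 0, 0, 0], [0, 0, 0, 0]]], "gripper": 0.4}}

```text
clock: 8.85
ee_pos: [0.4608, -0.0214, 0.0762]
orientation: [[0.975, -0.222, -0.0], [-0.222, -0.975, 0.0], [-0.0, -0.0, -1.0]]
ft_force: [0.4, -0.6, 0.6]
gripper_width: 0.0562
gripper_force: 0.0
```

Call:
{"method": "step_arm", "body": {"plan": [[[0, 0, -0.1, 0], [0, 0, -0.2, 0], [0, 0, -0.3, 0], [0, 0, -0.3, 0], [0, 0, -0.3, 0]]]}}

```text
clock: 9.48
ee_pos: [0.4604, -0.0214, 0.1655]
orientation: [[0.975, -0.222, -0.001], [-0.222, -0.975, 0.0], [-0.001, 0.0, -1.0]]
ft_force: [-0.5, -0.6, -0.4]
gripper_width: 0.0565
gripper_force: 0.0
```

```bash
python3 m.py w5
```

```text
tcp u v 0.4536 0.0819
at [ 0.4604 -0.0214  0.1655] yaw -12.83 t 9.475 F [-0.5 -0.6 -0.4] w 0.05648788521014015 0.0
shift [0. 0. 0.] rows 0.0 turn 0.0004
foot 1735 (array([462.1, -22.7]), array([49.9, 28.7]), 77.0) u [0.4414 0.4697] v [0.0563 0.1055] z [0.0281 0.0297 0.0315]
grip 881 (array([461.1, -22.3]), array([13.5, 25.8]), 77.5) u [0.442 0.467] v [0.0745 0.088 ] z [0.0868 0.0894 0.0908]
tile 17290 (array([522.7, -37.4]), array([99.1, 84.3]), 77.1) u [0.4761 0.5597] v [0.0369 0.1256] z [0.0383 0.0463 0.0544]
```

View pics/w5.png

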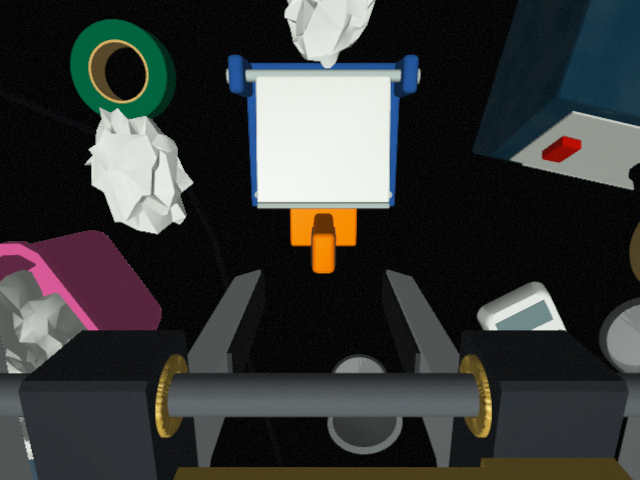

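The spacer is home: grip at (323,250), clear of the tile edge at row 205, foot centred and square. Next: close the gripper and move over the press point.

Call:
{"method": "step_arm", "body": {"plan": [[[0.05, 0.002, 0, 0], [0.1, 0.002, 0, 0], [0.1465, 0.002, 0, 0], [0.1465, 0.002, 0, 0], [0.1465, 0.002, 0, 0]]], "gripper": 1, "squeeze": 10}}

```text
clock: 10.15
ee_pos: [0.5031, -0.0317, 0.1659]
orientation: [[0.975, -0.222, -0.001], [-0.222, -0.975, 0.0], [-0.001, 0.0, -1.0]]
ft_force: [0.4, 0.6, 0.6]
gripper_width: 0.0102
gripper_force: 0.0
```

Call:
{"method": "step_arm", "body": {"plan": [[[0, 0, 0.1, 0], [0, 0, 0.2, 0], [0, 0, 0.27, 0], [0, 0, 0.27, 0], [0, 0, 0.27, 0]]]}}

```text
clock: 10.78
ee_pos: [0.5038, -0.0318, 0.0862]
orientation: [[0.975, -0.222, 0.001], [-0.222, -0.975, -0.0], [0.001, -0.0, -1.0]]
ft_force: [-0.8, -0.9, 0.0]
gripper_width: 0.0004
gripper_force: 0.0
```

```bash
python3 - <<'E'
from h import *
a=np.radians(-12.9);u=np.array([np.cos(a),np.sin(a)]);v=np.array([-u[1],u[0]])
o=get_obs();print('tcp u v',o['ee_pos'][:2]@u,o['ee_pos'][:2]@v,o['ee_pos'][2]);print(o['ft_force'],o['gripper_width'])
E
```

```text
tcp u v 0.49815638645265314 0.08151059772143492 0.08622358655716937
[-0.84923956 -0.85147583  0.01177227] 0.00039259364438087743
```

Call:
{"method": "step_arm", "body": {"plan": [[[0, 0, 0.03, 0], [0, 0, 0.05, 0], [0, 0, 0.06, 0], [0, 0, 0.067, 0], [0, 0, 0.067, 0]]]}}

```text
clock: 11.4
ee_pos: [0.5035, -0.0318, 0.0651]
orientation: [[0.975, -0.222, -0.0], [-0.222, -0.975, 0.0], [-0.0, 0.0, -1.0]]
ft_force: [-0.8, 0.6, 2.0]
gripper_width: 0.0005
gripper_force: 1.1
```

Call:
{"method": "step_arm", "body": {"plan": [[[0, 0, 0.004, 0], [0, 0, 0.008, 0], [0, 0, 0.012, 0], [0, 0, 0.012, 0]]]}}

```text
clock: 11.9
ee_pos: [0.5035, -0.0318, 0.0615]
orientation: [[0.975, -0.222, -0.0], [-0.222, -0.975, 0.0], [-0.0, 0.0, -1.0]]
ft_force: [-1.5, 0.1, 3.8]
gripper_width: 0.0009
gripper_force: 1.3
```

Spring contact at about 2–4 N. Continuing in small steps.

Call:
{"method": "step_arm", "body": {"plan": [[[0, 0, 0.001, 0], [0, 0, 0.002, 0], [0, 0, 0.003, 0], [0, 0, 0.003, 0]]]}}

```text
clock: 12.4
ee_pos: [0.5035, -0.0318, 0.0606]
orientation: [[0.975, -0.222, -0.0], [-0.222, -0.975, 0.0], [-0.0, 0.0, -1.0]]
ft_force: [-2.0, 0.5, 3.6]
gripper_width: 0.0007
gripper_force: 1.4
```

Call:
{"method": "step_arm", "body": {"plan": [[[0, 0, 0.001, 0], [0, 0, 0.002, 0], [0, 0, 0.002, 0]]]}}

```text
clock: 12.78
ee_pos: [0.5035, -0.0318, 0.0603]
orientation: [[0.975, -0.222, 0.0], [-0.222, -0.975, -0.0], [0.0, 0.0, -1.0]]
ft_force: [-3.9, 0.8, 6.1]
gripper_width: 0.0007
gripper_force: 3.2
```

Call:
{"method": "step_arm", "body": {"plan": [[[0, 0, 0.001, 0], [0, 0, 0.002, 0], [0, 0, 0.002, 0]]]}}

```text
clock: 13.15
ee_pos: [0.5036, -0.0318, 0.0602]
orientation: [[0.975, -0.222, 0.0], [-0.222, -0.975, -0.0], [0.0, 0.0, -1.0]]
ft_force: [-7.5, -0.0, 14.5]
gripper_width: 0.0003
gripper_force: 7.2
```

Call:
{"method": "step_arm", "body": {"plan": [[[0, 0, 0, 0], [0, 0, 0, 0], [0, 0, 0, 0], [0, 0, 0, 0]]]}}

```text
clock: 13.65
ee_pos: [0.5036, -0.0318, 0.0602]
orientation: [[0.975, -0.222, 0.0], [-0.222, -0.975, -0.0], [0.0, -0.0, -1.0]]
ft_force: [-6.9, 0.6, 13.4]
gripper_width: 0.0003
gripper_force: 7.1
```

```bash
python3 m.py w6; python3 - <<'E'
from h import *
p,d,W=cloud('scene');cv2.imwrite('pics/s6.png',cv2.resize(p[200:320,280:480,::-1],None,fx=4,fy=4))
f=[get_obs()['ft_force'].round(1)];print(f,get_obs()['clock'])
E
```

```text
tcp u v 0.498 0.0814
at [ 0.5036 -0.0318  0.0602] yaw -12.83 t 13.65 F [-6.9  0.6 13.4] w 0.0002888621145827021 7.134920060634613
shift [0. 0. 0.] rows 0.0 turn 0.0004
grip 512 (array([488.4, -29.2]), array([ 4.6, 74.7]), 76.8) u [0.4458 0.5197] v [0.0785 0.0831] z [0.088  0.0898 0.1595]
tile 29352 (array([522.5, -37.5]), array([99.8, 84.7]), 77.0) u [0.4772 0.5598] v [0.037  0.1256] z [0.0364 0.0377 0.039 ]
[array([-7.1,  1.3, 14.5])] 13.75
```

View pics/w6.png

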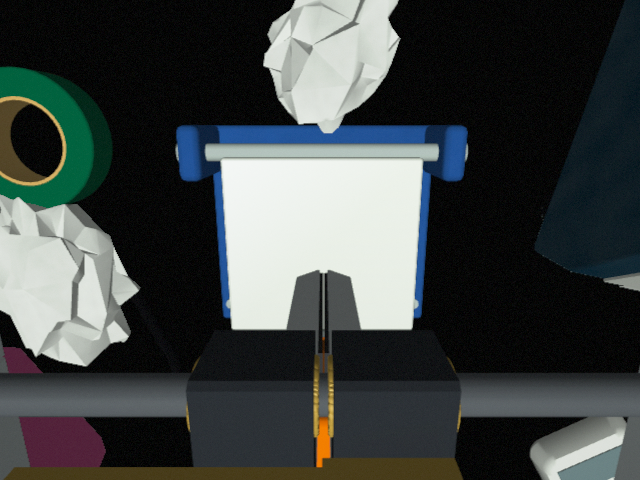

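The tile is level (top face 37–39 mm over its whole area), pressed steadily at about 14 N. The picture shows the closed fingers on its middle line at (323,275) and the spacer's grip standing at (323,440). Handing in.

```bash
python3 -c "
from station import *
print(hand_in())"
```

```text
the job is handed in; nothing more can be done
None
```

The spacer is home under the wide press's tile, and I handed the job in at about 14 s with that tile level and held at about 14 N; nothing was done to the low press, the dish or the tape roll.

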